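Clear the marker off the record box and hold its lid half open

ROBOT

A 6-joint arm with a two-finger parallel gripper is mounted at the origin on the work surface. World frame = base frame: x ahead of the robot, y to its left, z up, the work surface at z = 0. Lengths are in mm, angles in rad, forces in N, time in s.
With the tool pointing down it reaches from about 275 to 875 mm from the base axis. Payload 12.5 kg.
Tool frame: the origin (TCP) lies where the fingers leave the gripper's body, on its centre line; the fingertips stand 73 mm ahead of it and the grasp point (between the pads) lies 54 mm ahead of it (ctrl.tcp_to_grasp is the distance from the TCP to the grasp point, in mm); z points along the fingers, y is the line along which they close (so a half turn about z gives the same grasp; the last joint's range is limited). The gripper opens to 85 mm and grips with 20 to 120 N. Pads are 22 mm wide; open, the fingers measure 114 mm over their backs; the gripper's body (76 mm by 85 mm) begins 54 mm behind the grasp point. The pads swing forward as they close: fully open they stand 13 mm farther back than shut.
Start: joints at [1.154, 0.351, 1.652, -0, 1.139, -0.085], TCP at [179.128, 519.998, 303.89] pointing down, gripper open.
Joint ranges: [-2.75, 2.75], [-0.79, 2.1], [0.01, 2.65], [-1.57, 4.71], [0.07, 3.14], [-2.87, 2.87]. Speed limits (rad/s): [2.22, 2.22, 2.79, 3.14, 3.14, 3.14].

INTERFACE

Orientations are given as a unit quaternion [w, x, y, z].
In Python, from station import ctrl gives the robot as it stands. Calls block until the motion is done:
- ctrl.move_to(position, orientation): joint-space move of the TCP to a pose.
- ctrl.movel(position, rotation=None, rate=150): straight line of the TCP; rotation=None keeps the orientation; rate is the mean speed in mm/s.
- ctrl.set_joints(angles): joint-space move.
- ctrl.move_gripper(opening): finger opening in mm; the grip force is fixed at half the most; returns when the fingers have stopped.
- ctrl.pause(seconds).
- ctrl.solve_ik(position, orientation): joint angles nearest the present ones, or None.
- ctrl.read_state(): the state.
- ctrl.grab_frame(name): name is "scene" or "side" or "wrist"; returns a dict with "pixels" (480x640x3 uint8, red, green, blue), "fx", "fy", "cx", "cy" (pixels), "rvec" (rotation vector, rad) and "tvec" (3), from world to camera coordinates, as OpenCV has them. Camera axes: x right, y down, z forward; pixel columns grow to the right and rows downward; lengths in mm; the calibration is good to about 2 mm. The wrist camera is an equidistant fisheye: a pixel r from the principal point sees the ray r / f radians off the axis. A picture is of the moment at which its call begins. There is no depth.
A pose or a line that the arm cannot do raises ctrl.MotionError and nothing moves.
- ctrl.job_done(): hands the job in; it is judged then, once.
The state is a dict: "t": time; "joints": joint angles; "dq": joint speeds; "joint_efforts": joint torques, N m; "ee_pos": TCP position; "ee_rot": TCP orientation; "wrist_force": force on the tool from outside, world axes, zero at the start; "wrist_torque": the same for the moment, N m; "width": finger opening in mm; "grip_force": force on a finger pad.
Only numpy, scipy, OpenCV 4.12 (cv2) and the standard library are available. Lean on these libraries where they do the work, as an engineer would, in place of code of your own. Each camera call takes 0.05 s, during which the arm holds its last target. There are 200 camera calls.

TASK

The clerk needs to look into the wooden record box. First, with the lid still shut, pull the marker out of the upright holder on the lid, stand it in the plain steel pen cup on the desk (not in the mug) and let go of it; then raise the lid by its handle to half open, 45 degrees, and finish there holding it still with the gripper, because the lid falls shut when let go. Leave the mug, the stapler and the calculator where they are.

Things in the scene. Friction and masses are not known exactly. Their poses are not given: they have to be found in the camera images.
- box: Light wooden record box, fixed to the desk, 180 (x) by 240 (y) by 90 high, position and yaw vary. Origin: centre of its underside, on the desk. Its x axis points from the handle side to the hinge side, y along the hinge, z up. The handle side faces roughly to the robot.
- lid_angle (a joint): Angle of the box's lid: 0 shut (flat on the box), grows as the handle edge rises, up to 1.70 rad; 45 degrees is 0.785. Free hinge without spring or stay: below about 90 degrees the lid falls shut under its own weight (0.4 to 0.7 kg, about 1 to 3 N at the handle).
- lid: The lid: wooden panel 180 by 240 by 10 thick with the steel handle and the marker holder on it; all of it turns together. Origin at the hinge line, middle of the far edge, level with the panel's underside (90 above the desk, 90 along +x from the box's centre). Shut, its axes are parallel to the box's; it turns about its y axis.
- lid_hinge (a point): Middle of the hinge line, 90 above the desk; the hinge axis runs along the box's y.
- lid_handle (a point): Middle of the grip bar of the lid's handle: a straight round steel bar, 10 diameter, 120 long, along the box's y, in the plane of the panel and 50 in front of its front edge (open gap of 45 between bar and edge, joined by two 10 mm side bars at the bar's ends). 230 from the hinge line, 95 above the desk when shut; nothing under it but the desk. It can be pinched from above, the fingers before and behind the bar, and the bar can turn between the fingers.
- socket_mouth (a point): Centre of the mouth of the marker holder, a round wooden tube standing on the lid: 32 outside, 23 inside, 45 high outside, 41 deep inside, its mouth 145 above the desk when the lid is shut, its axis upright then.
- marker: Grey marker, a plain round stick 140 long, 18 diameter, 25 g, standing loosely upright in the lid's holder, about 100 of it above the holder's mouth. Origin: centre of its lower end; z along it to the top end. Starts with its lower end about 104 above the desk.
- marker_top (a point): Centre of the marker's top end.
- cup: Loose pen cup of bare steel, plain and round without handle, 82 wide at the rim, 100 high, wall 3, floor under 6 thick, empty, 0.35 kg, on the left or the right of the box. Origin: centre of its underside.
- mug: Bystander: white ceramic mug with a handle, 80 wide, 85 high, on the other side of the box from the cup. Origin: centre of its underside.
- stapler: Bystander: black stapler, 140 by 36 by 55 high, lying on the desk. Origin: centre of its underside.
- calculator: Bystander: black desk calculator, 160 by 115 by 22 high, lying on the desk. Origin: centre of its underside.

How it is judged:
By the outcome, as a careful person would: the job done as asked, in the order asked, and still so for the second after the job is handed in, while the arm keeps its last pose, push and grip.
It also fails if it takes over 54 s, if anything falls off the work surface, if the arm or the gripper's body presses on something with over 40 N, if the wrist force passes 120 N, or if a joint passes its speed limit or range.

## Working session

There is one attempt and no reset: what is moved stays moved. The work goes in short steps, each a Python script; the robot and the scene stay as the last script left them, time stands still between calls to the robot, and variables do not carry over. Pictures are saved under pics/ and viewed, at most 10 in all, crops included, and the job is handed in when it is done.

```bash
mkdir -p pics; ls; python3 - <<'E'
from station import ctrl
import cv2,pickle
f={n:ctrl.grab_frame(n) for n in("scene","side","wrist")}
pickle.dump(f,open("f0.pkl","wb"))
for n in f:
    cv2.imwrite(f"pics/{n}0.png",f[n]["pixels"][:,:,::-1]); print(n,f[n]["fx"],f[n]["cx"],f[n]["rvec"],f[n]["tvec"])
print(ctrl.read_state(),ctrl.tcp_to_grasp)
E
```

```text
pics
scene 465.8234105940037 315.75072374596124 [ 1.05523092  2.53842507 -0.87617085] [ 402.92040521 -226.04734245 1281.25343785]
side 622.0440534753945 321.7081849237514 [ 2.42072362 -0.25758715  0.0714418 ] [-553.18472432  219.45353165 1509.8172844 ]
wrist 371.64829954431775 318.3818651068425 [-2.3516319  -1.67682075 -0.25060826] [-550.06811462  -37.91857598  379.66289172]
{'t': 0.15, 'joints': array([ 1.15438569e+00,  3.51113705e-01,  1.65221887e+00,  1.49266846e-05,
        1.13908958e+00, -8.45998184e-02]), 'dq': array([ 0.00161547, -0.00162266, -0.00099642,  0.00045166, -0.00210628,
        0.00151301]), 'joint_efforts': array([ 5.05643329e-04, -5.06249177e+01, -2.91500849e+01, -7.25597579e-05,
        3.34562312e-03, -2.09266481e-06]), 'ee_pos': array([179.07183443, 519.85742297, 303.5035176 ]), 'ee_rot': array([-1.09379735e-04,  1.65148447e-01,  9.86268634e-01, -4.00125097e-04]), 'wrist_force': array([ 0.40036506, -0.59428584, -0.26257118]), 'wrist_torque': array([ 0.02031343, -0.07251795,  0.03129757]), 'grip_force': 0.0, 'width': 85.1216450090958} 53.900000000000006
```

View pics/scene0.png

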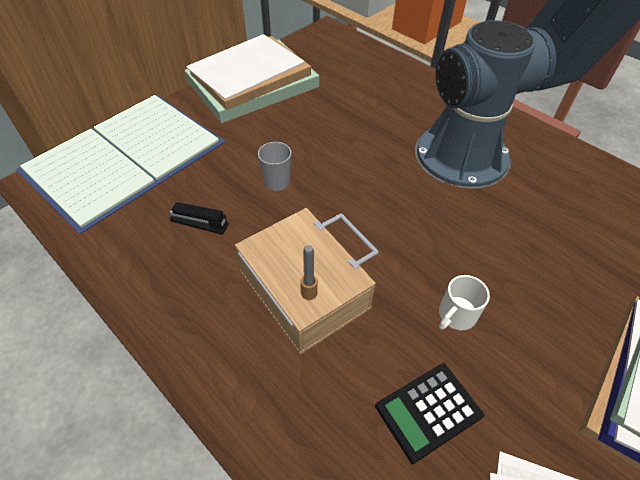

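View pics/side0.png

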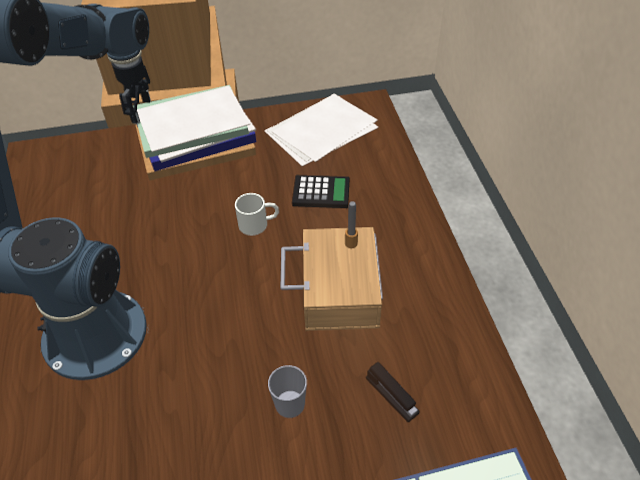

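Scene: marker top (309,247), socket (309,282), handle bar (342,216)–(377,251), cup rim centre (275,152), mug (463,300). Side: marker top (352,203), holder (351,238), bar (283,248)–(282,287), cup rim centre (288,383), lid corners (303,230), (376,228), (381,304), (305,306).

```bash
cat > h.py <<'E'
import numpy as np,cv2
from scipy.spatial.transform import Rotation as Ro
def ray(f,uv):
    x=np.array([(uv[0]-f["cx"])/f["fx"],(uv[1]-f["cy"])/f["fy"]])
    if f.get("fish"):
        r=np.hypot(*x); d=np.r_[x/max(r,1e-9)*np.sin(r),np.cos(r)]
    else: d=np.r_[x,1]
    R=cv2.Rodrigues(np.asarray(f["rvec"]))[0]
    return -R.T@np.ravel(f["tvec"]),R.T@d/np.linalg.norm(d)
def plane(f,uv,z):
    o,d=ray(f,uv); return o+d*(z-o[2])/d[2]
def tri(*obs):
    A=np.zeros((3,3));b=np.zeros(3)
    for f,uv in obs:
        o,d=ray(f,uv);P=np.eye(3)-np.outer(d,d);A+=P;b+=P@o
    p=np.linalg.solve(A,b)
    return p,[round(float(np.linalg.norm(np.cross(p-ray(f,uv)[0],ray(f,uv)[1]))),1) for f,uv in obs]
def quat(yaw):  # tool down, closing axis y at angle yaw in world
    y=np.array([np.cos(yaw),np.sin(yaw),0]);z=np.array([0,0,-1.]);x=np.cross(y,z)
    return Ro.from_matrix(np.c_[x,y,z]).as_quat(scalar_first=True)
E
python3 - <<'E'
import pickle
from h import *
np.set_printoptions(precision=1,suppress=True)
f=pickle.load(open("f0.pkl","rb"));s,d=f["scene"],f["side"]
for n,a,b,z in [("mtop",(309,247),(352,203),244),("mouth",(309,280),(351.5,232),145),("barA",(342,216),(283,248),95),("barB",(377,251),(282,287),95),("cup",(275,152),(288,383),100),("mug",(468,292),(251,206),85)]:
    print(n,*tri((s,a),(d,b)),plane(s,a,z),plane(d,b,z))
for p in[(303,230),(376,228),(381,304),(305,306)]:print(plane(d,p,100))
for p in[(306,210),(236,247),(374,283)]:print(plane(s,p,100))
# refine: cup rim & grey things
for n in("scene","side"):
    im=f[n]["pixels"];c=im[130:200,250:300] if n=="scene" else im[360:420,260:315]
    hsv=cv2.cvtColor(c,cv2.COLOR_RGB2HSV);m=(hsv[...,1]<60).astype(np.uint8)
    print(n,cv2.boundingRect(max(cv2.findContours(m,0,2)[0],key=cv2.contourArea)))
big=np.hstack([cv2.resize(s["pixels"][200:300,230:390],None,fx=2.5,fy=2.5,interpolation=2),cv2.resize(d["pixels"][190:290,260:420],None,fx=2.5,fy=2.5,interpolation=2)])
big2=np.hstack([cv2.resize(s["pixels"][130:200,220:332],None,fx=3.571,fy=3.571,interpolation=2),cv2.resize(d["pixels"][355:425,232:344],None,fx=3.571,fy=3.571,interpolation=2)])
cv2.imwrite("pics/z.png",np.vstack([big,big2])[:,:,::-1])
E
```

```text
mtop [652.   59.7 245.8] [1.6, 1.6] [649.5  59.2 244. ] [653.8  60.3 244. ]
mouth [652.6  59.1 145.2] [1.7, 1.7] [650.8  59.6 145. ] [654.   58.3 145. ]
barA [493.4  14.1 167.8] [15.5, 15.5] [461.  -30.3  95. ] [486.3  86.7  95. ]
barB [450.9  44.6  14.4] [22.6, 22.6] [479.8  85.2  95. ] [464.1 -32.   95. ]
cup [ 432.4 -283.5  100.3] [3.4, 3.4] [ 428.7 -282.9  100. ] [ 435.3 -285.2  100. ]
mug [424.6 268.6  79.2] [4.3, 4.3] [424.1 271.3  85. ] [427.6 258.9  85. ]
[545.5 130.5 100. ]
[728.2  96.5 100. ]
[ 678.5 -133.1  100. ]
[ 506.7 -100.8  100. ]
[507.3 -95.  100. ]
[ 679.9 -124.4  100. ]
[546.3 132.9 100. ]
scene (8, 11, 34, 50)
side (8, 5, 39, 53)
```

View pics/z.png

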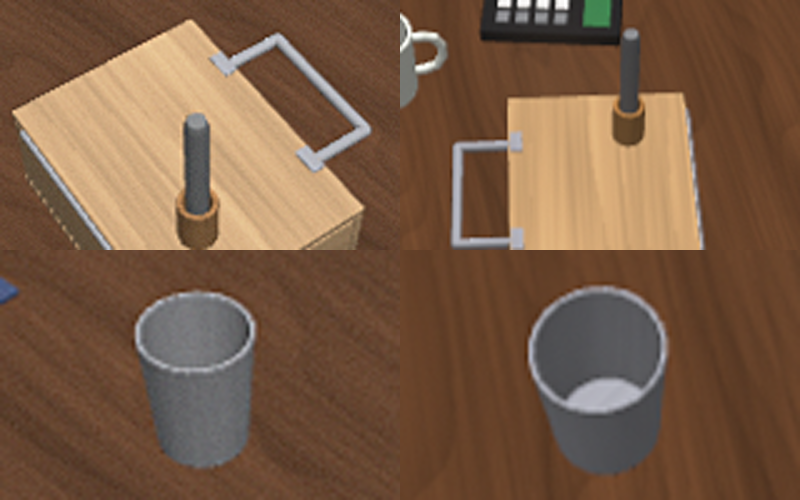

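Crop (2.5× / 3.57×): bar ends correspond crosswise between the views (my earlier pairing was swapped). Cup rim centre is confirmed at scene (274.7,152.8) and side (287.6,382.9). The bar middle is about (473,27.5), box yaw about -0.175, marker about (652,59.5).

```bash
python3 - <<'E'
from station import ctrl
from h import *
np.set_printoptions(precision=2,suppress=True)
g=ctrl.tcp_to_grasp; psi=-0.175
c=[(abs(q[5]),q,a) for a in(psi,psi+np.pi) if (q:=ctrl.solve_ik([652,59.5,222+g+100],quat(a))) is not None]
for k in c:print(k)
a=min(c,key=lambda k:k[0])[2]
ctrl.move_to([652,59.5,222+g+100],quat(a))
ctrl.move_gripper(60)
ctrl.movel([652,59.5,222+g],rate=120)
ctrl.move_gripper(0)
s=ctrl.read_state();print(s["width"],s["grip_force"],s["wrist_force"],s["ee_pos"],s["t"])
ctrl.movel([652,59.5,222+g+90],rate=100)
s=ctrl.read_state();print(s["width"],s["wrist_force"],s["t"],a)
f=ctrl.grab_frame("side");f2=ctrl.grab_frame("scene")
cv2.imwrite("pics/lift.png",np.hstack([f["pixels"][80:380,220:520],f2["pixels"][80:380,160:460]])[:,:,::-1])
E
```

```text
(np.float64(0.19492185945186247), array([ 0.02,  0.49,  1.26, -0.  ,  1.39,  0.19]), -0.175)
16.320338404164072 58.73855954851024 [-1.02  0.01  4.26] [652.1   59.53 276.47] 4.3333
16.4956751322525 [0.23 0.57 0.31] 5.3833 -0.175
```

View pics/lift.png

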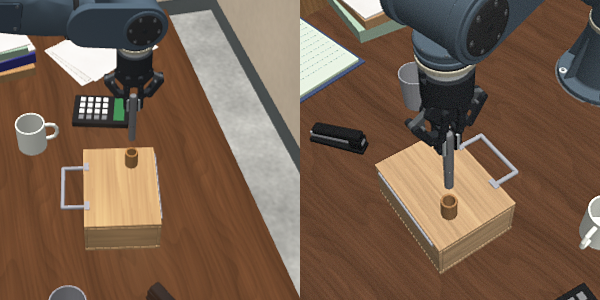

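The marker is out of the holder and held upright between the fingers; the lid is shut. Next is the cup.

```bash
python3 - <<'E'
from station import ctrl
from h import *
np.set_printoptions(precision=2,suppress=True)
g=ctrl.tcp_to_grasp
x,y=432.4,-283.5
ctrl.movel([x,y,222+g+90],rate=200)
ctrl.movel([x,y,160+g],rate=150)
ctrl.movel([x,y,129+g],rate=60)
s=ctrl.read_state();print(s["width"],s["wrist_force"],s["t"])
f=ctrl.grab_frame("side")
ctrl.move_gripper(40)
ctrl.movel([x,y,260+g],rate=150)
s=ctrl.read_state();print(s["width"],s["wrist_force"],s["t"])
f1=ctrl.grab_frame("side");f2=ctrl.grab_frame("scene")
c=lambda f,u,v:cv2.resize(f["pixels"][v:v+130,u:u+130],(260,260))
cv2.imwrite("pics/cup.png",np.hstack([c(f,225,300),c(f1,225,300),c(f2,210,80)])[:,:,::-1])
E
```

```text
16.865317655032555 [ 0.19  0.43 -1.25] 9.5
40.14549381155791 [ 0.32  0.2  -0.44] 10.925
```

View pics/cup.png

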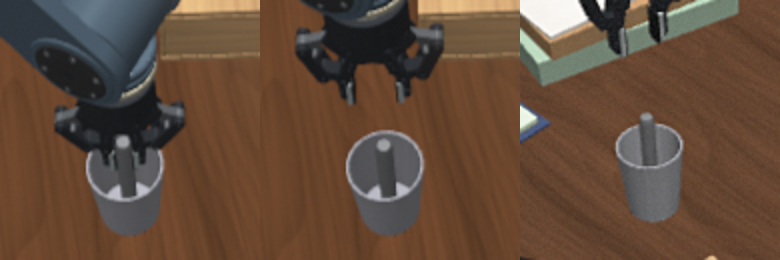

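The marker stands in the cup and is released. Now the handle.

```bash
python3 - <<'E'
from station import ctrl
from h import *
np.set_printoptions(precision=2,suppress=True)
g=ctrl.tcp_to_grasp
x,y=472.8,27.5
ctrl.movel([x,y,190+g],rotation=quat(-0.175),rate=200)
ctrl.movel([x,y,96+g],rate=80)
print(ctrl.read_state()["wrist_force"])
f=ctrl.grab_frame("side");f2=ctrl.grab_frame("scene")
ctrl.move_gripper(0)
s=ctrl.read_state();print(s["width"],s["wrist_force"],s["wrist_torque"],s["grip_force"],s["ee_pos"],s["t"])
f1=ctrl.grab_frame("side")
c=lambda f,u,v:cv2.resize(f["pixels"][v:v+130,u:u+130],(260,260))
cv2.imwrite("pics/han.png",np.hstack([c(f,220,200),c(f1,220,200),c(f2,290,160)])[:,:,::-1])
E
```

```text
[ 0.43 -0.21 -0.56]
7.753013502543445 [ 0.36 -0.09  5.5 ] [-0.04  0.11  0.01] 58.50238859653473 [472.97  27.48 150.16] 14.6
```

View pics/han.png

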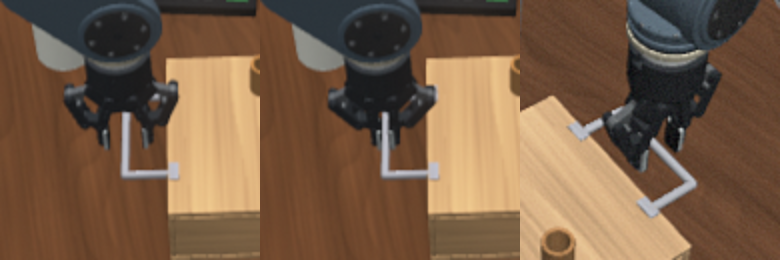

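The bar is pinched between the pads, the lid is shut, and side force is about 0. Raise along the arc in steps, watching force.

```bash
python3 - <<'E'
from station import ctrl
from h import *
np.set_printoptions(precision=1,suppress=True)
p0=ctrl.read_state()["ee_pos"];psi=-0.175;e=np.array([np.cos(psi),np.sin(psi),0])
np.save("p0.npy",p0)
for deg in np.arange(5,46,5):
    t=np.radians(deg);c,s=np.cos(t),np.sin(t)
    ctrl.movel(p0+e*(230-230*c+5*s)+np.array([0,0,230*s+5*c-5]),rate=50)
    st=ctrl.read_state();w=st["wrist_force"];print(deg,w,w@e,st["wrist_torque"],st["width"],st["t"])
    if np.linalg.norm(w)>30: print("stop");break
f=ctrl.grab_frame("side");f2=ctrl.grab_frame("scene")
import pickle;pickle.dump((f,f2),open("f1.pkl","wb"))
c=lambda f,u,v:cv2.resize(f["pixels"][v:v+200,u:u+200],(400,400))
cv2.imwrite("pics/open.png",np.hstack([c(f,240,150),c(f2,210,140)])[:,:,::-1])
E
```

```text
5 [ 1.8  0.7 -1.9] 1.6177406807044525 [0. 0. 0.] 7.857522472394688 15.2083
10 [-1.7 -0.7 -2.6] -1.5923612075187283 [-0.   0.3 -0.1] 8.023209722710988 15.7583
15 [-5.1  0.2 -2.3] -5.092583479411682 [ 0.1  0.8 -0. ] 7.925851218368671 16.3083
20 [-7.6  0.8  1.1] -7.666871706623857 [ 0.1  1.3 -0.1] 8.036400161750322 16.8583
25 [-8.7 -0.   1. ] -8.509807997814276 [ 0.2  1.6 -0. ] 7.77883263163361 17.4083
30 [-10.7   1.2   3.1] -10.70049178690263 [ 0.1  2.  -0. ] 7.905911371926496 17.9583
35 [-14.6   1.7   6.7] -14.668350964218275 [ 0.2  2.5 -0. ] 8.011966890881846 18.5083
40 [-18.1   2.1  12.3] -18.19926843685373 [ 0.2  3.  -0.1] 8.17294495680072 19.0583
45 [-19.3   1.2  16.9] -19.20846289574187 [0.1 3.3 0. ] 7.76610718359283 19.6083
```

View pics/open.png

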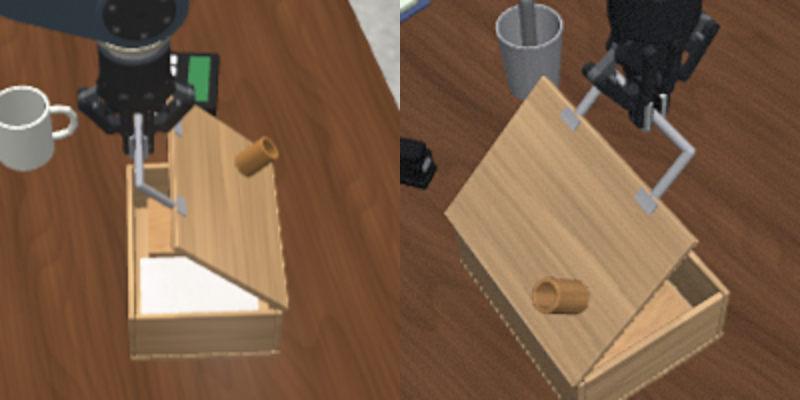

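The lid is half open with the bar between the pads, and the box interior is visible. There is a ~25 N push towards the hinge; ease it outward and check the angle from the near bar corner: side (308.5,242.5), scene (315,177).

```bash
python3 - <<'E'
from station import ctrl
import pickle
from h import *
np.set_printoptions(precision=2,suppress=True)
f,f2=pickle.load(open("f1.pkl","rb"))
print(tri((f,(308.5,242.5)),(f2,(315,177))))
psi=-0.175;e=np.array([np.cos(psi),np.sin(psi),0]);r=(np.array([0,0,1])-e)/2**.5;tn=(np.array([0,0,1])+e)/2**.5
p=ctrl.read_state()["ee_pos"];p0=np.load("p0.npy")
print("actual-cmd",p-p0-e*(230*(1-.70711)+3.54)-[0,0,161.17])
p=p0+e*(230*(1-.70711)+3.54)+[0,0,161.17]
for i in range(8):
    s=ctrl.read_state();w=s["wrist_force"];print(i,w@r,w@tn,s["ee_pos"],s["width"],s["wrist_torque"],s["t"])
    if w@r<5:break
    p=p+r*0.7; ctrl.movel(p,rate=10); ctrl.pause(.2)
g=[ctrl.grab_frame(n) for n in("side","scene")];pickle.dump(g,open("f2.pkl","wb"))
c=lambda f,u,v:cv2.resize(f["pixels"][v:v+100,u:u+100],(400,400),interpolation=2)
cv2.imwrite("pics/op2.png",np.hstack([c(g[0],275,180),c(g[1],280,130)])[:,:,::-1])
E
```

```text
(array([531.37, -43.76, 252.92]), [0.2, 0.2])
actual-cmd [-1.11  0.04  1.86]
0 24.33974737247322 -1.6307047606203728 [541.7   15.17 313.19] 7.80811399998408 [ 0.13  3.38 -0.06] 19.7083
1 16.651456814010892 -1.6963363507867868 [541.67  15.14 313.37] 7.708686853005827 [ 0.04  2.51 -0.02] 20.1583
2 9.645338965718084 -1.9046463178994997 [541.66  15.16 313.51] 7.440655827328822 [-0.05  1.59 -0.07] 20.6083
3 5.199459109933792 -3.382712287815436 [541.28  15.26 313.16] 7.502942385146549 [-0.22  1.1  -0.01] 21.0583
4 -6.7646897835743856 -1.7963653979652845 [541.06  15.28 313.16] 7.854538780174188 [-0.7  -0.17 -0.05] 21.5083
```

View pics/op2.png

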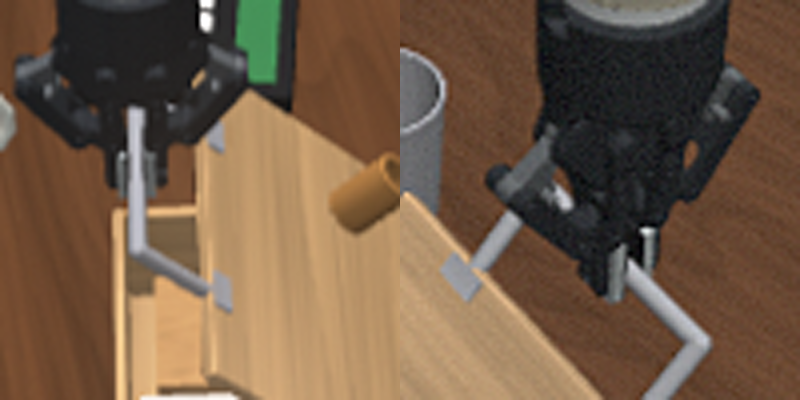

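Side crop: bar corner at (309,241), with the bar still between the pads. Kinematics give 44.5–45.6°, and the remaining push is small. Hand in after a check that it holds still.

```bash
python3 - <<'E'
from station import ctrl
import pickle
from h import *
g=pickle.load(open("f2.pkl","rb"))
a=plane(g[0],(309.2,241.2),256);b=plane(g[1],(356.2,215.5),256);print(a,b,(a+b)/2,"expect bar at TCP xy")
ctrl.pause(.5);s=ctrl.read_state();print(s["ee_pos"],s["wrist_force"],s["width"],s["t"])
ctrl.job_done()
E
```

```text
[532.97593431 -42.89240805 256.        ] [550.25725477  75.01912662 256.        ] [541.61659454  16.06335928 256.        ] expect bar at TCP xy
[541.06419366  15.28656478 313.17169457] [ 2.89059031 -4.38472051 -7.38950722] 7.645823445867298 22.1083
the job is handed in; nothing more can be done
```

The marker is standing in the steel cup, released, and the gripper is holding the lid still by its handle at about 45° (44.5–45.6° from the arm's position); the job was handed in at 22 s, with the mug, stapler and calculator never touched.

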